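# Spring-clamp a tissue block for trimming

### The job

Clamp the green tissue block in the spring clamp, ready for trimming: pull the clamp's sprung arm back by its upright black grip until the catch holds it open on its own, take the green block out of the filing tray, lay it wax side up on the clamp's bed with its long sides along the jaws, centred on the scribed line, and let go of it. Then press the red trigger pad so that the arm springs in by itself and holds the block squarely against the fixed jaw. Leave the other two blocks in the tray, and the petri dish and the dropper bottle where they stand.

Things in the scene. Friction and masses are not known exactly. Their poses are not given: they have to be found in the camera images.
- block_clamp: Spring clamp bolted to the bench: blue-grey L-shaped base 12 mm thick, x -45..88, y -65..35 mm, with a tongue x -35..43 to y -140. Origin under the bed's middle at bench height; x along the jaws (roughly away from the robot), y towards the fixed jaw (roughly left), z up. Tallest parts: grip z 84, trigger pad 61, sear cheeks 50 near (3, -111), pivot post 46 mm.
- clamp_bed (a point): Middle of the bed's flat top (clamp 0, 0, 30 mm): bare aluminium, x -17..17, y -13..13 mm, a dark line scribed across it at x = 0. Beyond |x| = 17 it is open down to the base (z 12), so a 40 mm long block overhangs 3 mm at each end and can be set down held by its ends.
- fixed_jaw (a point): Middle of the fixed steel jaw's face (clamp 0, 14, 34 mm). The jaw spans x -17..17, y 14..30, top z 37 mm. A clamped block is centred at clamp y = 0, its side on this face; the arm pushes a block lying up to 10 mm short of it home.
- lever_pivot (a point): Vertical pivot axis of the sprung arm, at clamp (65, -40) mm.
- clamp_lever: The sprung arm (turns with joint clamp_arm): blue-grey bar 12 x 12 mm, z 28..40, reaching 130 mm from the pivot to the grip; a steel nose on its bed side (z 31..38) is the moving jaw; a catch pin 9 mm across stands on it 90 mm from the pivot, top z 50. Origin on the pivot axis at bench height; its -x points along the arm to the grip.
- lever_grip (a point): Top centre of the arm's upright black grip: cylinder 18 mm across, z 44..84 mm, 130 mm from the pivot; moves with the arm. Pinch it from above. It stands at clamp (-65, -40) mm with the arm shut and at (-46, -108) held open.
- clamp_arm (a joint): Arm angle, rad, growing as the grip is drawn from the bed (counter-clockwise from above). 0 shut on an empty bed (start), 0.12 clamped on a block laid right, 0.55 held open by the sear. Draw it past 0.58 for the sear to drop behind the pin; stop 0.63. The spring shuts it: 5 N at the grip when shut, 8 N open, plus 2 N of damping at 0.1 m/s. Let go before the catch, it swings shut.
- trigger (a joint): Angle of the sear and trigger rocker, rad: 0 = sear down (ready, or holding the arm), sprung to 0. It lifts to about 0.15 by itself as the catch pin passes under its ramp while cocking. Pressing the red pad lifts it: the arm is let go at about 0.15; stop 0.30.
- trigger_pad (a point): Top centre of the round red thumb pad, 22 mm across, on the outer end of the sear's rocker: clamp (22, -142, 61) mm when up. Press straight down with closed fingertips: about 6 mm and 5 N trip it; full travel 10 mm. It springs back up.
- green_block: Wax block on a green cassette, 40 x 28 x 16 mm, 21-42 g, standing on a long side at the start. Origin: middle of the side it first stands on. Own x along the 40 mm, z along the 28 mm (up at first), y along the thickness: cream wax face at y = -8, slotted green base at y = +8. Cassette 40 x 28 x 8 mm (y 0..8); wax 28 x 24.5 x 8 mm (x -10..18). Laid wax up, own y points down.
- green_block_base (a point): Centre of the green block's slotted base face (own 0, 8, 14 mm), the face that must lie on the bed. When it lies wax up the cassette is its lowest 8 mm. Stood on its edge and leaned over 22 degrees towards its base, it tips onto its base by itself. Either end may point either way in the clamp.
- block_tray: Light grey filing tray, 50 x 164 x 15 mm, fixed. Origin under its middle; own y along the row of slots (roughly left). Floor 4 mm, ribs 12 mm high, slots 18.5 mm wide. Three blocks stand in it (top edges z 32 mm) at own y = -45, 0, 45 mm in any order, wax faces to own -y, bases to own +y, 29 mm free between them. The bench between tray and clamp is clear.
- yellow_block: Like the green block, with a yellow cassette; stays in the tray.
- pink_block: Like the green block, with a pink cassette; stays in the tray.
- petri_dish: Glass petri dish with lid, 60 mm across, 14 high, on the bench right of the clamp; origin under its middle. Leave it.
- dropper_bottle: Red-capped dropper bottle, 31 mm across, 80 high, left of the tray; origin under its middle. Leave it.
Mind the look-alikes: they are no part of the job. There is more than one size of the green_block; the one meant has the size given above.

How it is judged:
By the outcome, as a careful person would: the job done as asked, in the order asked, and still so for the second after the job is handed in, with the robot touching nothing.
It also fails if it takes over 72 s, if anything falls off the work surface, if the arm or the gripper's body presses on something with over 40 N, if the wrist force passes 120 N, or if a joint passes its speed limit or range.

### The arm

A 6-joint arm with a two-finger parallel gripper is mounted at the origin on the work surface; the furniture and walls round the work are solid. World frame = base frame: x ahead of the robot, y to its left, z up, the work surface at z = 0. Lengths are in m, angles in rad, forces in N, time in s.
With the tool pointing down it reaches from about 0.35 to 1 m from the base axis. Payload 7.1 kg.
Tool frame: the origin (TCP) lies on the centre line of the jaws, within the pads' length; the fingertips stand 22 mm ahead of it and the grasp point (between the pads) lies 3 mm ahead of it; z points along the fingers, y is the line along which they close (so a half turn about z gives the same grasp; the last joint's range is limited). The gripper opens to 85 mm and grips with 20 to 120 N. Pads are 22 mm wide; open, the fingers measure 114 mm over their backs; the gripper's body (76 mm by 85 mm) begins 54 mm behind the grasp point. The pads swing forward as they close: fully open they stand 13 mm farther back than shut.
Start: joints at [1.239, 0.423, 1.63, -0, 1.089, -0.019], TCP at [0.192, 0.595, 0.253] pointing down, gripper open.
Joint ranges: [-3, 3], [-0.9, 2.11], [0.09, 2.58], [-1.31, 4.45], [0.11, 2.69], [-2.54, 2.54]. Speed limits (rad/s): [2.39, 2.39, 3.01, 3.14, 3.14, 3.14].

### API

Orientations are given as a unit quaternion [w, x, y, z].
In Python, from workcell import robot, camera, sign_off gives the robot as it stands.
- The arm moves only by the tool drive_tool, never from a script. Its argument "rows" is text: rows parted by semicolons, each of 4 numbers parted by spaces: the shift along the tool's x, y, z in cm, then the turn about the tool's z in rad. A call has 1 to 12 rows; each row is the pose to reach, as a shift and turn from the pose commanded when the call began, along the tool's axes at that moment; what a row does not reach only later rows make up. A row lasts 1/12 s, in which the tool goes at most 41.7 mm and 7.16 degrees, less where a joint would pass 70% of its speed; a pose out of reach is approached as far as the arm can. A call with a gripper value outside its range is refused whole. "fingers" is the finger opening in cm, from 0 to 8.54, set as the call begins (left out, the last holds). The fingers move at their own pace and stop on an object; "newtons" is the grip in N (left out, the last holds). Time passes only in rows, so rows that repeat a pose let the fingers close. It gives the time, the measured TCP pose, the force, the opening and the grip force at its end, in the units of the state.
- robot.observe(): the state, without advancing time (a new reading comes with each control period).
- camera(name): name is "side" or "top"; returns a dict with "frame" (480x640x3 uint8, red, green, blue), "depth" (480x640 float32, m along the optical axis (not along the pixel's ray), 0 where there is no reading), "fx", "fy", "cx", "cy" (pixels), "cam_to_world" (4x4, takes a point from camera to world coordinates). Camera axes: x right, y up, looking along -z (the intrinsics and any distortion apply to the point x, -y, -z); pixel columns grow to the right and rows downward; lengths in m; the calibration is good to about 2 mm. A picture is of the moment at which its call begins.
- sign_off(): hands the job in; it is judged then, once.
The state is a dict: "clock": time; "q": joint angles; "joint_vel": joint speeds; "joint_efforts": joint torques, N m; "tcp_pos": TCP position; "tool_rot": TCP orientation; "ft_force": force on the tool from outside, world axes, zero at the start; "torque": the same for the moment, N m; "finger_gap": finger opening in m; "finger_force": force on a finger pad.
Only numpy, scipy, OpenCV 4.12 (cv2) and the standard library are available. Lean on these libraries where they do the work, as an engineer would, in place of code of your own. Each camera call takes 0.05 s, during which the arm holds its last target. There are 200 camera calls.

## Working session

There is one attempt and no reset: what is moved stays moved. The work goes in short steps, Python scripts to look and compute and a tool call to move; the robot and the scene stay as the last step left them, time stands still between calls to the robot, and variables do not carry over. Pictures are saved under pics/ and viewed, at most 10 in all, crops included, and the job is handed in when it is done.

Besides the shell and the picture viewer there is one more tool, called after "Request:" as name(argument=value, ...), one argument or row to a line, values as JSON. drive_tool: Moves the arm, as the interface text tells. Its arguments: {"type":"object","properties":{"rows":{"type":"string"},"fingers":{"type":"number"},"newtons":{"type":"number"}},"required":["rows"]}

```bash
mkdir -p pics
cat > h.py <<'E'
import numpy as np,cv2
from workcell import robot,camera,sign_off
def pts(c):
    d=c["depth"];v,u=np.mgrid[0:480,0:640]
    P=np.stack([(u-c["cx"])/c["fx"]*d,-(v-c["cy"])/c["fy"]*d,-d,np.ones_like(d)],-1)
    return (P@np.array(c["cam_to_world"]).T)[...,:3]
def save(c,n): cv2.imwrite("pics/"+n,c["frame"][...,::-1])
E
python3 - <<'E'
from h import *
print(robot.observe())
for n in("top","side"):
    c=camera(n);save(c,n+"0.png");print(n,{k:c[k] for k in c if k not in("frame","depth")},(c["depth"]>0).mean())
    np.savez(n+"0.npz",**c)
E
```

```text
{'clock': 0.0, 'q': array([ 1.23899442e+00,  4.23808021e-01,  1.63073219e+00,  3.12955137e-05,
        1.08857632e+00, -1.89940976e-02]), 'joint_vel': array([-6.51981771e-05,  1.29504909e-03,  1.89844084e-03,  4.79244406e-04,
       -1.81874549e-03,  1.05617413e-03]), 'joint_efforts': array([ 1.62573157e-03, -5.57398009e+01, -2.81736553e+01,  1.42501181e-04,
        7.46898819e-03, -8.32790050e-06]), 'tcp_pos': array([0.19212478, 0.594183  , 0.25254957]), 'tool_rot': array([-1.46603398e-04,  1.55774152e-01,  9.87792404e-01, -7.47829116e-04]), 'ft_force': array([-0.99081279, -0.23246529, -0.69011798]), 'torque': array([-0.03434156, -0.051107  , -0.05048228]), 'finger_force': 0.0, 'finger_gap': 0.08523391431385852}
top {'fx': 604.7463279041266, 'fy': 604.7463279041266, 'cx': 322.46708488539275, 'cy': 236.95529744032703, 'cam_to_world': array([[ 0.02696645,  0.99750851, -0.06518882,  0.38110002],
       [-0.99926868,  0.02513063, -0.02881949, -0.00167201],
       [-0.02710945,  0.0659183 ,  0.99745669,  1.22801334],
       [ 0.        ,  0.        ,  0.        ,  1.        ]])} 0.9959830729166667
side {'fx': 455.37818681660946, 'fy': 455.37818681660946, 'cx': 326.8451195711487, 'cy': 241.1862683803012, 'cam_to_world': array([[-0.95368306,  0.17698549, -0.24323806,  0.273702  ],
       [-0.30039307, -0.51759775,  0.80115952,  0.72028709],
       [ 0.01589414,  0.83711929,  0.54678942,  0.56346942],
       [ 0.        ,  0.        ,  0.        ,  1.        ]])} 0.9958561197916667
```

View pics/top0.png

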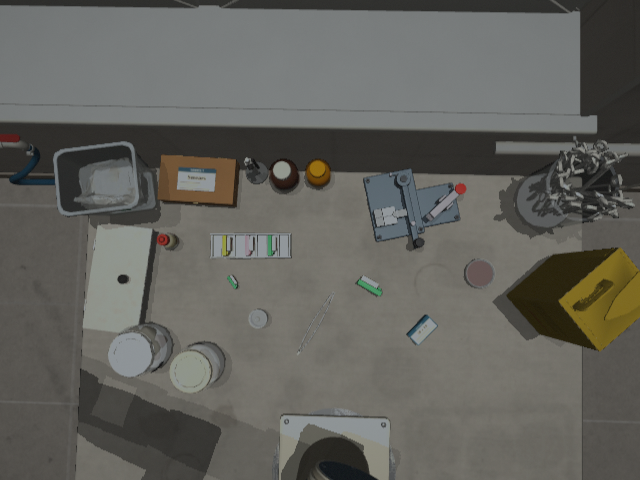

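View pics/side0.png

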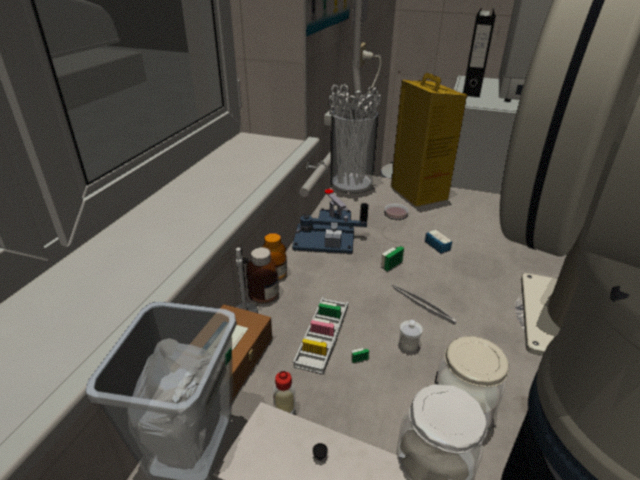

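The top view shows the tray at about (251,245), with the yellow, pink and green blocks at u≈226, 250 and 272. The clamp is at (400,210), with the red pad at (461,188), the black grip at (418,243) and the pivot at (403,180). The green blocks at (233,282) and (370,286) are look-alikes.

```bash
cat >> h.py <<'E'
def ray(c,u,v,z):
    M=np.array(c["cam_to_world"]);d=M[:3,:3]@np.array([(u-c["cx"])/c["fx"],-(v-c["cy"])/c["fy"],-1]);o=M[:3,3]
    return o+d*(z-o[2])/d[2]
def blobs(c,lo,hi,box,mn=8):
    h=cv2.cvtColor(c["frame"],cv2.COLOR_RGB2HSV);m=cv2.inRange(h,lo,hi)
    k=np.zeros_like(m);x0,y0,x1,y1=box;k[y0:y1,x0:x1]=1;m=m*k
    n,l,s,ce=cv2.connectedComponentsWithStats(m);return m,[(s[i].tolist(),ce[i]) for i in range(1,n) if s[i][4]>=mn]
E
python3 - <<'E'
from h import *
c=dict(np.load("top0.npz"));P=pts(c);f=c["frame"]
a=cv2.resize(f[160:260,355:475],None,fx=5,fy=5,interpolation=cv2.INTER_CUBIC)
b=cv2.resize(f[225:300,200:320],None,fx=5,fy=5,interpolation=cv2.INTER_CUBIC)
cv2.imwrite("pics/crop0.png",np.vstack([a[:,:,::-1][:,:,:],])[:500]);cv2.imwrite("pics/crop1.png",b[...,::-1])
for nm,lo,hi,box in [("red",(0,120,80),(12,255,255),(440,170,480,210)),("green",(55,90,60),(90,255,255),(205,225,300,300)),("black",(0,0,0),(180,255,45),(400,225,435,255))]:
    m,b=blobs(c,lo,hi,box)
    for s,ce in b:
        print(nm,s,ce,P[int(ce[1]),int(ce[0])].round(4))
for z0,z1,nm in [(.075,.095,"grip"),(.056,.07,"pad"),(.042,.054,"post")]:
    Z=P[...,2];k=((Z>z0)&(Z<z1)).astype(np.uint8);k[:, :360]=0;k[:,480:]=0;k[:165]=0;k[260:]=0
    n,l,s,ce=cv2.connectedComponentsWithStats(k)
    for i in range(1,n):
        if s[i][4]>4: print(nm,s[i],ce[i],np.median(P[l==i],0).round(4),P[l==i].mean(0).round(4))
print("bench z",np.median(P[290:310,330:420,2]))
# tray outline
Z=P[...,2];k=((Z>.009)&(Z<.04));k[:,:200]=0;k[:,300:]=0;k[:228]=0;k[265:]=0
q=P[k];print("tray",cv2.minAreaRect((q[:,:2]*1000).astype(np.float32)),q[:,2].max())
k=(Z>.024)&k;n,l,s,ce=cv2.connectedComponentsWithStats(k.astype(np.uint8))
for i in range(1,n):
    if s[i][4]>5:
        q=P[l==i];print(s[i],ce[i],q.mean(0).round(4),cv2.minAreaRect((q[:,:2]*1000).astype(np.float32)))
E
```

```text
red [455, 183, 11, 11, 92] [460.13043478 188.32608696] [ 0.5583 -0.2306  0.0647]
green [268, 235, 5, 21, 86] [269.60465116 245.11627907] [0.4407 0.1389 0.0294]
green [227, 276, 10, 13, 40] [231.425 281.925] [0.3672 0.2132 0.0237]
black [410, 233, 3, 7, 8] [411.25 235.75] [ 0.4675 -0.1418  0.0325]
black [413, 239, 8, 10, 34] [415.11764706 244.23529412] [ 0.4472 -0.1442  0.0791]
grip [414 237  10  10  78] [418.87179487 241.61538462] [ 0.4511 -0.1509  0.0847] [ 0.4516 -0.1507  0.0846]
pad [430 183  36  34 334] [448.58083832 198.69461078] [ 0.5373 -0.2106  0.0603] [ 0.5376 -0.2097  0.0606]
pad [427 214   5   7  11] [428.81818182 216.63636364] [ 0.5035 -0.173   0.057 ] [ 0.5022 -0.1727  0.0571]
pad [413 241   5   7   9] [414.44444444 244.55555556] [ 0.4464 -0.1448  0.0585] [ 0.4473 -0.1456  0.0594]
post [396 172  14  14 118] [402.8559322  178.08474576] [ 0.5782 -0.1227  0.0455] [ 0.5783 -0.1224  0.0456]
post [402 187   7   9  17] [404.41176471 190.76470588] [ 0.5534 -0.1254  0.0427] [ 0.5536 -0.1262  0.0433]
post [406 186   2   3   5] [406.6 186.8] [ 0.5611 -0.1309  0.0436] [ 0.5615 -0.13
[... 727 characters left out ...]
4812 -0.1443  0.0453]
bench z 0.0017061769894152201
tray ((441.19921875, 182.75648498535156), (50.66743469238281, 169.67227172851562), 1.7747610807418823) 0.03881620073587544
[222 235  10  20 162] [225.7962963  244.12345679] [0.4401 0.2247 0.0328] ((439.35076904296875, 223.8511505126953), (38.10114669799805, 17.495927810668945), 2.1662821769714355)
[245 235   9  20 156] [248.56410256 243.96794872] [0.4416 0.1794 0.0323] ((440.809814453125, 178.73329162597656), (38.11257553100586, 16.134620666503906), 3.3466269969940186)
[268 235   9  20 144] [271.24305556 244.05555556] [0.4425 0.1341 0.0328] ((441.8187255859375, 133.1957244873047), (38.08405685424805, 15.361786842346191), 2.0185108184814453)
```

View pics/crop0.png

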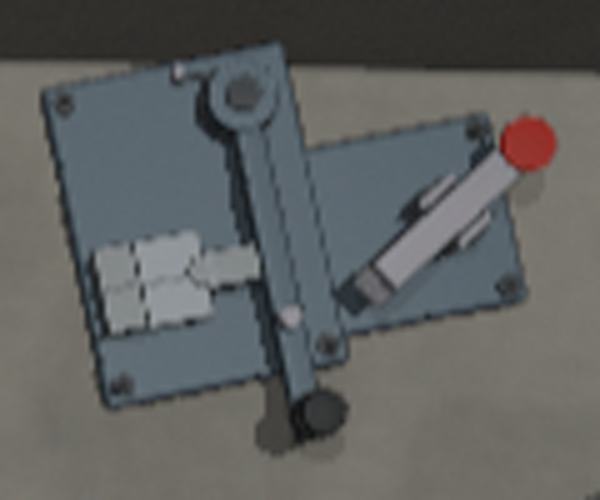

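View pics/crop1.png

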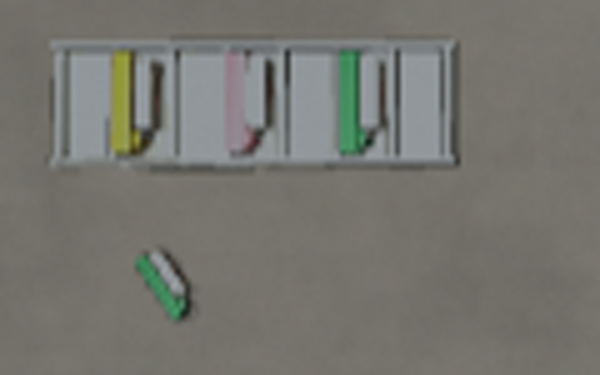

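The clamp geometry agrees with the given sizes. Grip to pivot is 130 mm, the clamp x axis has a yaw of 0.219 rad, and the origin is at (0.506,-0.098). The pad is predicted at (0.558,-0.231) and seen at (0.558,-0.231). The green block is at (0.442,0.133).

```bash
cat > go.py <<'E'
import sys
from h import *
from scipy.spatial.transform import Rotation as R
C=np.array([.5061,-.0976]);A=.219
def cl(x,y): return C+np.array([[np.cos(A),-np.sin(A)],[np.sin(A),np.cos(A)]])@np.array([x,y])/1000
def shift(x,y,z,psi,o=None):
    o=o or robot.observe();w=o["tool_rot"];r=R.from_quat([w[1],w[2],w[3],w[0]]);M=r.as_matrix()
    p=np.arctan2(M[1,1],M[0,1]);d=(M.T@(np.array([x,y,z])-o["tcp_pos"]))*100
    return d.round(2),round(-(psi-p),3)
if __name__=="__main__":
    print(*shift(*map(float,sys.argv[1:5])))
E
python3 go.py .4514 -.1507 .16 1.79
python3 - <<'E'
from go import *
o=robot.observe();o["tcp_pos"]=np.array([.4514,-.1507,.074])
o["tool_rot"]=[0,*R.from_euler('z',1.79).apply([1,0,0])[:0],0,0,0] if 0 else [0,np.cos((1.79+np.pi/2)/2-np.pi/2+0),0,0] if 0 else o["tool_rot"]
y=np.array([np.cos(1.79),np.sin(1.79)]);x=np.array([np.cos(1.79+np.pi/2),np.sin(1.79+np.pi/2)])
for a in np.linspace(0,.61,11):
    g=cl(65-130*np.cos(a),-40-130*np.sin(a));d=g-np.array([.4514,-.1507]);print(a.round(3),g.round(4),(d@x*100).round(2),(d@y*100).round(2))
E
```

```text
[-47.59 -62.89   9.35] -0.532
0.0 [ 0.4513 -0.1508] 0.01 -0.01
0.061 [ 0.4533 -0.1584] -0.02 -0.8
0.122 [ 0.4557 -0.166 ] -0.09 -1.59
0.183 [ 0.4586 -0.1734] -0.21 -2.37
0.244 [ 0.4619 -0.1806] -0.38 -3.15
0.305 [ 0.4657 -0.1876] -0.59 -3.91
0.366 [ 0.4699 -0.1943] -0.85 -4.66
0.427 [ 0.4744 -0.2008] -1.16 -5.39
0.488 [ 0.4794 -0.207 ] -1.51 -6.1
0.549 [ 0.4847 -0.2128] -1.9 -6.79
0.61 [ 0.4904 -0.2184] -2.34 -7.45
```

Request:
drive_tool(
  rows="-4 -5 0 -0.05;-12 -16 1 -0.15;-20 -27 3 -0.3;-24 -32 4 -0.4;-30 -40 6 -0.45;-36 -47 8 -0.53;-47.6 -62.9 9 -0.53;-47.6 -62.9 9 -0.53;-47.6 -62.9 9 -0.53;-47.6 -62.9 9 -0.53;-47.6 -62.9 9 -0.53;-47.6 -62.9 9 -0.53",
  fingers=5,
)

```text
clock: 1.1
tcp_pos: [0.3554, 0.124, 0.1986]
tool_rot: [0.0, -0.109, 0.994, 0.0]
ft_force: [1.1, 0.2, -0.1]
finger_gap: 0.0503
finger_force: 0.0
```

Request:
drive_tool(
  rows="0 0 0 0",
)

```text
clock: 1.18
tcp_pos: [0.3564, 0.1202, 0.198]
tool_rot: [-0.001, -0.105, 0.995, -0.001]
ft_force: [-0.5, 0.5, 0.6]
finger_gap: 0.0502
finger_force: 0.0
```

```bash
python3 go.py .4514 -.1507 .074 1.79
```

```text
[ -3.66 -28.45  12.44] -0.009
```

Request:
drive_tool(
  rows="-0.5 -4 0 0;-1 -8 1 0;-1.5 -12 2 0;-2 -16 3 0;-2.5 -20 4 0;-3 -24 5 0;-3.4 -27 5.5 0;-3.7 -28.5 6 0;-3.7 -28.5 6 0;-3.7 -28.5 6 0",
)

```text
clock: 2.02
tcp_pos: [0.4524, -0.1441, 0.1382]
tool_rot: [-0.001, -0.108, 0.994, 0.0]
ft_force: [-0.1, -0.5, -0.2]
finger_gap: 0.0502
finger_force: 0.0
```

```bash
python3 go.py .4514 -.1507 .074 1.79
```

```text
[ 0.23 -0.63  6.42] -0.003
```

Request:
drive_tool(
  rows="0.2 -0.6 1 0;0.2 -0.6 3 0;0.2 -0.6 5 0;0.2 -0.6 6 0;0.2 -0.6 6.4 0;0.2 -0.6 6.4 0;0.2 -0.6 6.4 0",
)

```text
clock: 2.6
tcp_pos: [0.4524, -0.1503, 0.075]
tool_rot: [0.0, -0.109, 0.994, -0.0]
ft_force: [-0.3, -0.7, 0.9]
finger_gap: 0.0499
finger_force: 0.0
```

Request:
drive_tool(
  rows="0 0 0 0;0 0 0 0;0 0 0 0;0 0 0 0;0 0 0 0;0 0 0 0",
  fingers=1,
  newtons=60,
)

```text
clock: 3.1
tcp_pos: [0.453, -0.1515, 0.0756]
tool_rot: [0.001, -0.108, 0.994, -0.001]
ft_force: [-2.3, -5.0, 6.7]
finger_gap: 0.0163
finger_force: 58.4
```

Request:
drive_tool(
  rows="0 -0.4 0 0;0 -1 0 0;-0.1 -1.6 0 0;-0.2 -2.4 0 0;-0.4 -3.1 0 0;-0.6 -3.9 0 0;-0.8 -4.6 0 0;-1.1 -5.3 0 0;-1.5 -6.1 0 0;-1.9 -6.8 0 0;-2.2 -7.2 0 0;-2.3 -7.4 0 0",
)

```text
clock: 4.1
tcp_pos: [0.488, -0.2178, 0.0751]
tool_rot: [-0.003, -0.108, 0.994, 0.001]
ft_force: [-10.7, -1.1, 10.2]
finger_gap: 0.0163
finger_force: 60.0
```

Request:
drive_tool(
  rows="0 0 0 0;0 0 0 0",
)

```text
clock: 4.27
tcp_pos: [0.4882, -0.2179, 0.075]
tool_rot: [-0.002, -0.108, 0.994, 0.001]
ft_force: [-10.7, -3.3, 11.8]
finger_gap: 0.0162
finger_force: 60.1
```

Run:
```python
from h import *
c=camera("top");P=pts(c);o=robot.observe();print(o["tcp_pos"])
p=o["tcp_pos"][:2]-[.5782,-.1225];print("arm angle",np.arctan2(-p[1],-p[0])*1-.219,np.linalg.norm(p))
save(c,"t1.png")
```

```text
[ 0.48818142 -0.21790004  0.07506274]
arm angle 0.5954133100436039 0.13116597453466322
```

Request:
drive_tool(
  rows="-0.1 -0.15 0 0;-0.1 -0.15 0 0;-0.1 -0.15 0 0;0 0 0 0;0.2 0.3 0 0;0.35 0.5 0 0;0.35 0.5 0 0;0.35 0.5 0 0",
)

```text
clock: 4.98
tcp_pos: [0.4846, -0.2137, 0.0751]
tool_rot: [-0.001, -0.108, 0.994, 0.0]
ft_force: [-6.8, -2.0, 6.7]
finger_gap: 0.0162
finger_force: 59.8
```

Request:
drive_tool(
  rows="0.1 0.15 0 0;0.1 0.15 0 0;0.1 0.15 0 0",
)

```text
clock: 5.23
tcp_pos: [0.4843, -0.2134, 0.0751]
tool_rot: [-0.0, -0.108, 0.994, -0.0]
ft_force: [-5.1, -6.2, 2.9]
finger_gap: 0.0163
finger_force: 59.5
```

Request:
drive_tool(
  rows="0 0 0 0;0 0 0 0;0 0 0 0;0 0 0 0;0 0 0 0",
  fingers=4.5,
)

```text
clock: 5.65
tcp_pos: [0.4851, -0.2125, 0.0748]
tool_rot: [0.0, -0.108, 0.994, 0.0]
ft_force: [-0.0, -0.0, -0.1]
finger_gap: 0.0446
finger_force: 0.0
```

Request:
drive_tool(
  rows="0 0 -2 0;0 0 -5 0;0 0 -8 0;0 4 -8 0;0 8 -8 0;0 12 -8 0;0 16 -8 0;0 20 -8 0;0 20 -8 0",
)

```text
clock: 6.4
tcp_pos: [0.4393, -0.0123, 0.1545]
tool_rot: [-0.001, -0.111, 0.994, 0.001]
ft_force: [0.2, -0.4, 0.2]
finger_gap: 0.0449
finger_force: 0.0
```

```bash
python3 - <<'E'
from h import *
c=camera("top");P=pts(c);save(c,"t2.png")
Z=P[...,2];k=((Z>.076)&(Z<.095)).astype(np.uint8);k[:,380:460]*=1;k[:,:380]=0;k[:,460:]=0;k[:200]=0;k[270:]=0
n,l,s,ce=cv2.connectedComponentsWithStats(k)
for i in range(1,n):
    q=P[l==i].mean(0);p=q[:2]-[.5782,-.1225];print(s[i],q.round(4),np.arctan2(-p[1],-p[0])-.219,np.linalg.norm(p))
E
python3 go.py .4418 .1332 .12 1.597
```

```text
[447 221  10   9  75] [ 0.4846 -0.2117  0.085 ] 0.542492113921761 0.1293354969282022
[-3.37 14.36  3.48] 0.196
```

Request:
drive_tool(
  rows="-1 4 1 0.1;-2 8 2 0.19;-3 12 3 0.19;-3.4 14.4 3.5 0.19;-3.4 14.4 3.5 0.19;-3.4 14.4 3.5 0.19",
  fingers=3,
)

```text
clock: 6.95
tcp_pos: [0.4442, 0.1312, 0.1193]
tool_rot: [-0.0, -0.015, 1.0, -0.0]
ft_force: [0.3, 0.0, -0.6]
finger_gap: 0.0298
finger_force: 0.0
```

```bash
python3 go.py .4418 .1332 .037 1.597
```

```text
[0.23 0.21 8.23] 0.004
```

Request:
drive_tool(
  rows="0.2 0.2 1 0;0.2 0.2 3 0;0.2 0.2 5 0;0.2 0.2 6.5 0;0.2 0.2 7.5 0;0.2 0.2 8.2 0;0.2 0.2 8.2 0;0.2 0.2 8.2 0",
)

```text
clock: 7.62
tcp_pos: [0.442, 0.132, 0.0377]
tool_rot: [-0.0, -0.013, 1.0, -0.0]
ft_force: [0.7, -0.8, 0.4]
finger_gap: 0.0302
finger_force: 0.0
```

Request:
drive_tool(
  rows="0 0 0 0;0 0 0 0;0 0 0 0;0 0 0 0;0 0 0 0;0 0 0 0",
  fingers=1,
  newtons=25,
)

```text
clock: 8.12
tcp_pos: [0.4425, 0.1327, 0.0383]
tool_rot: [0.001, -0.014, 1.0, 0.0]
ft_force: [0.2, -1.8, 7.8]
finger_gap: 0.0153
finger_force: 26.2
```

Request:
drive_tool(
  rows="0 0 -1 0;0 0 -2.5 0;0 0 -4 0;0 -2 -5 0;0 -5 -5 0;0 -8 -5 0;0 -11 -5 0;0 -11.3 -4 0;0 -11.3 -2.5 0;0 -11.3 -1 0;0 -11.3 0 0;0 -11.3 0.2 0",
)

```text
clock: 9.12
tcp_pos: [0.444, 0.0198, 0.0345]
tool_rot: [-0.001, -0.014, 1.0, 0.0]
ft_force: [0.5, -0.0, -0.6]
finger_gap: 0.0157
finger_force: 25.6
```

Request:
drive_tool(
  rows="0 0 0.1 0;0 0 0.15 0;0 0 0.15 0",
)

```text
clock: 9.37
tcp_pos: [0.4452, 0.0199, 0.0346]
tool_rot: [0.0, -0.014, 1.0, 0.0]
ft_force: [0.6, -0.2, -0.7]
finger_gap: 0.0154
finger_force: 25.6
```

Request:
drive_tool(
  rows="0 0 0.05 0;0 0 0.1 0;0 0 0.1 0;0 0 0.1 0",
)

```text
clock: 9.7
tcp_pos: [0.4457, 0.0198, 0.0342]
tool_rot: [0.001, -0.014, 1.0, 0.0]
ft_force: [-1.5, 0.6, 11.4]
finger_gap: 0.0154
finger_force: 27.3
```

Request:
drive_tool(
  rows="0 0 0 0;0 0 0 0;0 0 -0.2 0;0 0 -0.4 0;0 0 -0.5 0;0 0 -0.5 0",
  fingers=6.5,
)

```text
clock: 10.2
tcp_pos: [0.4453, 0.0196, 0.0385]
tool_rot: [0.0, -0.014, 1.0, -0.0]
ft_force: [0.3, -0.1, 0.5]
finger_gap: 0.0649
finger_force: 0.0
```

Request:
drive_tool(
  rows="0 0.5 0 0;0 1 0 0;0 1.5 0 0;0 2 0 0;0 2.3 0 0;0 2.5 0 0;0 2.7 0 0;0 2.9 0 0;0 3.1 0 0;0 3.3 0 0;0 3.5 0 0;0 3.5 0 0",
)

```text
clock: 11.2
tcp_pos: [0.4441, 0.0548, 0.0382]
tool_rot: [0.0, -0.014, 1.0, 0.0]
ft_force: [0.5, -0.5, -0.3]
finger_gap: 0.0647
finger_force: 0.0
```

Run:
```python
from h import *
c=camera("side");save(c,"s1.png");f=c["frame"][190:370,260:500]
cv2.imwrite("pics/s1c.png",cv2.resize(f,None,fx=3,fy=3)[...,::-1])
```

```text
(no output)
```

View pics/s1c.png

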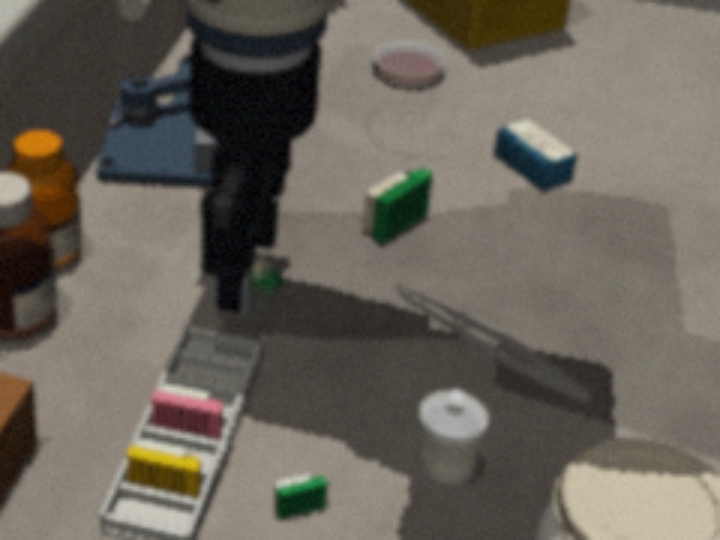

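The side view shows the block (about 265,275 in the crop) between the fingers, cream above green, apparently lying flat. I'll raise the gripper and measure from above.

Request:
drive_tool(
  rows="0 0 -2 0;0 0 -5 0;0 0 -8 0;0 -3 -10 0;0 -7 -10 0;0 -11 -10 -0.1;0 -15 -10 -0.2;0 -15 -10 -0.2;0 -15 -10 -0.2",
)

```text
clock: 12.0
tcp_pos: [0.4481, -0.0974, 0.1383]
tool_rot: [0.0, -0.111, 0.994, -0.0]
ft_force: [0.7, 0.1, -0.2]
finger_gap: 0.0649
finger_force: 0.0
```

Run:
```python
from h import *
c=camera("top");P=pts(c);save(c,"t3.png");np.savez("t3.npz",**c)
Z=P[...,2];k=((Z>.007)&(Z<.04)&(abs(P[...,0]-.445)<.05)&(abs(P[...,1]-.06)<.035))
n,l,s,ce=cv2.connectedComponentsWithStats(k.astype(np.uint8))
for i in range(1,n):
    if s[i][4]>10:
        q=P[l==i];print(s[i],ce[i],q.mean(0).round(4),q[:,2].max(),cv2.minAreaRect((q[:,:2]*1000).astype(np.float32)))
m,b=blobs(c,(55,90,60),(90,255,255),(260,210,340,300));
for x in b: print(x, ray(c,*x[1],.008))
f=c["frame"][210:280,250:345];cv2.imwrite("pics/t3c.png",cv2.resize(f,None,fx=6,fy=6,interpolation=cv2.INTER_CUBIC)[...,::-1])
```

```text
[310 236  15  19 257] [317.41245136 244.88715953] [0.4441 0.0431 0.0154] 0.022671962289032344 ((444.0825500488281, 44.130619049072266), (36.41659927368164, 28.447431564331055), 1.6424884796142578)
([311, 237, 1, 10, 10], array([311. , 241.5])) [0.45104097 0.05652358 0.008     ]
([311, 237, 14, 19, 48], array([319.39583333, 250.375     ])) [0.43352261 0.0390488  0.008     ]
```

View pics/t3c.png

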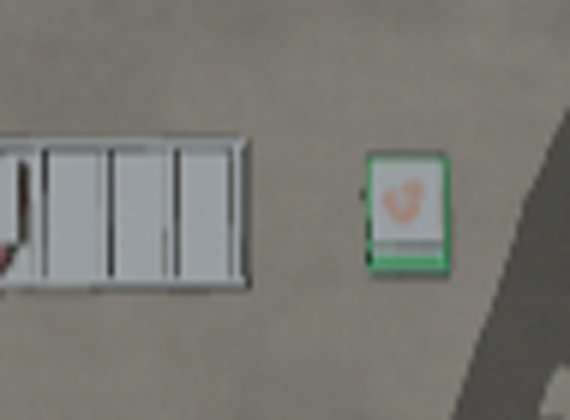

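It has tipped wax side up, at pixel (317.7,245.5). Next I'll grasp it by its ends, with ψ≈0.026.

Run:
```python
from go import *
c=dict(np.load("t3.npz"))
for u,v in [(317.6,245.3),(310.6,245.3),(324.6,245.3),(317.6,235),(317.6,255.6)]: print(ray(c,u,v,.008).round(4))
print(shift(.4444,.0435,.10,.026))
```

```text
[0.4437 0.043  0.008 ]
[0.4433 0.0571 0.008 ]
[0.4441 0.0288 0.008 ]
[0.4645 0.0435 0.008 ]
[0.4229 0.0424 0.008 ]
(array([-2.76, 13.69,  3.82]), np.float64(1.768))
```

Request:
drive_tool(
  rows="0 3 1 0.12;0 6 2 0.24;-1 9 3 0.36;-2 12 3 0.48;-2.7 13.7 3 0.6;-2.7 13.7 3 0.72;-2.7 13.7 3 0.84;-2.7 13.7 3 0.96;-2.7 13.7 3 1.08;-2.7 13.7 3 1.2;-2.7 13.7 3 1.32;-2.7 13.7 3 1.44",
)

```text
clock: 13.05
tcp_pos: [0.4428, 0.0457, 0.108]
tool_rot: [-0.0, 0.572, 0.82, -0.0]
ft_force: [-1.2, -0.0, -0.5]
finger_gap: 0.0653
finger_force: 0.0
```

Request:
drive_tool(
  rows="0 0 0 0.12;0 0 0 0.24;0 0 0 0.33;0 0 0 0.33;0 0 0 0.33",
)

```text
clock: 13.47
tcp_pos: [0.4431, 0.0453, 0.1081]
tool_rot: [-0.0, 0.696, 0.718, -0.0]
ft_force: [0.4, 0.0, 0.7]
finger_gap: 0.0649
finger_force: 0.0
```

```bash
python3 go.py .4438 .0432 .024 .026
```

```text
[-0.21  0.07  8.41] 0.006
```

Request:
drive_tool(
  rows="-0.2 0.1 2 0;-0.2 0.1 4 0;-0.2 0.1 6 0;-0.2 0.1 7.5 0;-0.2 0.1 8.2 0;-0.2 0.1 8.2 0;-0.2 0.1 8.2 0",
  fingers=5.5,
)

```text
clock: 14.05
tcp_pos: [0.4445, 0.0425, 0.0262]
tool_rot: [-0.0, 0.697, 0.717, -0.0]
ft_force: [-0.0, 0.5, 0.8]
finger_gap: 0.0548
finger_force: 0.0
```

Request:
drive_tool(
  rows="0 0 0 0;0 0 0 0;0 0 0 0;0 0 0 0;0 0 0 0;0 0 0 0",
  fingers=3,
  newtons=30,
)

```text
clock: 14.55
tcp_pos: [0.4452, 0.0424, 0.0272]
tool_rot: [0.0, 0.697, 0.717, 0.001]
ft_force: [-1.2, 2.4, 7.7]
finger_gap: 0.0377
finger_force: 30.4
```

Request:
drive_tool(
  rows="0 0 -1 0;0 0 -2.5 0;0 0 -4 0;0 0 -6 0;0 0 -7 0;0 0 -7 0;0 0 -7 0",
)

```text
clock: 15.13
tcp_pos: [0.4451, 0.0422, 0.0969]
tool_rot: [0.001, 0.697, 0.717, 0.001]
ft_force: [-1.1, 0.0, -1.1]
finger_gap: 0.0377
finger_force: 30.1
```

Run:
```python
from go import *
print(cl(0,-2),shift(*cl(0,-3),.10,.219))
c=camera("side");save(c,"s2.png");f=c["frame"][190:310,300:460]
cv2.imwrite("pics/s2c.png",cv2.resize(f,None,fx=4,fy=4)[...,::-1])
```

```text
[ 0.50653451 -0.09955223] (array([-14.44,   5.76,  -0.3 ]), np.float64(-0.191))
```

View pics/s2c.png

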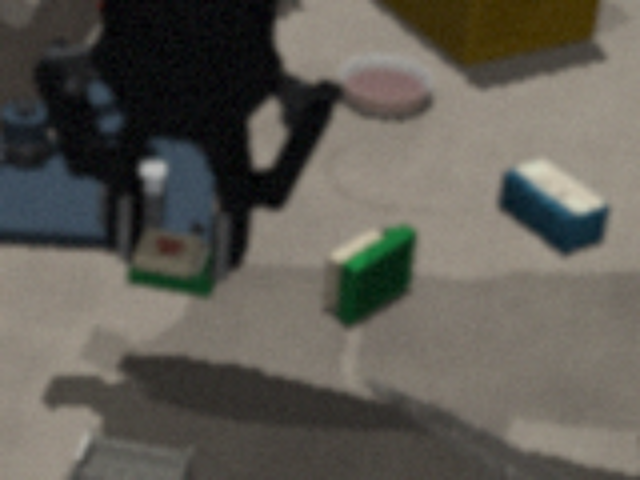

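Request:
drive_tool(
  rows="-2 1 0 0;-5 2 0 -0.05;-8 3 0 -0.1;-11 4.5 0 -0.15;-13 5.5 0 -0.19;-14.4 5.8 0 -0.19;-14.4 5.8 0 -0.19;-14.4 5.8 0 -0.19",
)

```text
clock: 15.85
tcp_pos: [0.5058, -0.1004, 0.095]
tool_rot: [-0.001, 0.627, 0.779, -0.0]
ft_force: [-0.3, -0.0, -0.6]
finger_gap: 0.0379
finger_force: 30.1
```

```bash
python3 go.py .5075 -.1004 .057 .219
```

```text
[-0.04  0.17  3.8 ] -0.003
```

Request:
drive_tool(
  rows="0 0.15 1 0;0 0.15 2 0;0 0.15 3 0;0 0.15 3.5 0;0 0.15 3.6 0;0 0.15 3.7 0;0 0.15 3.7 0;0 0.15 3.7 0",
)

```text
clock: 16.52
tcp_pos: [0.5081, -0.0997, 0.0585]
tool_rot: [0.0, 0.626, 0.78, -0.0]
ft_force: [0.8, -5.2, -1.4]
finger_gap: 0.0379
finger_force: 44.4
```

```bash
python3 go.py .5075 -.1004 .057 .219
```

```text
[-0.06 -0.07  0.15] -0.0
```

Request:
drive_tool(
  rows="-0.1 0 0 0;-0.2 0 0 0;-0.2 0 0 0;-0.2 0 0 0",
)

```text
clock: 16.85
tcp_pos: [0.5083, -0.1015, 0.0591]
tool_rot: [-0.0, 0.626, 0.78, -0.0]
ft_force: [-0.9, 0.1, -0.1]
finger_gap: 0.0374
finger_force: 44.4
```

Request:
drive_tool(
  rows="0 -0.05 0.1 0;0 -0.05 0.15 0;0 -0.05 0.2 0;0 -0.05 0.2 0;0 -0.05 0.2 0",
)

```text
clock: 17.27
tcp_pos: [0.508, -0.1018, 0.0572]
tool_rot: [-0.0, 0.626, 0.78, -0.0]
ft_force: [0.6, 0.0, 0.0]
finger_gap: 0.0378
finger_force: 44.5
```

Request:
drive_tool(
  rows="0 0 0.1 0;0 0 0.1 0;0 0 0.1 0",
)

```text
clock: 17.52
tcp_pos: [0.5081, -0.1017, 0.0567]
tool_rot: [0.0, 0.626, 0.78, 0.0]
ft_force: [-2.0, 1.2, 6.2]
finger_gap: 0.0377
finger_force: 45.5
```

Run:
```python
from h import *
c=camera("side");save(c,"s3.png");f=c["frame"][180:270,280:400]
cv2.imwrite("pics/s3c.png",cv2.resize(f,None,fx=5,fy=5,interpolation=cv2.INTER_CUBIC)[...,::-1])
```

```text
(no output)
```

View pics/s3c.png

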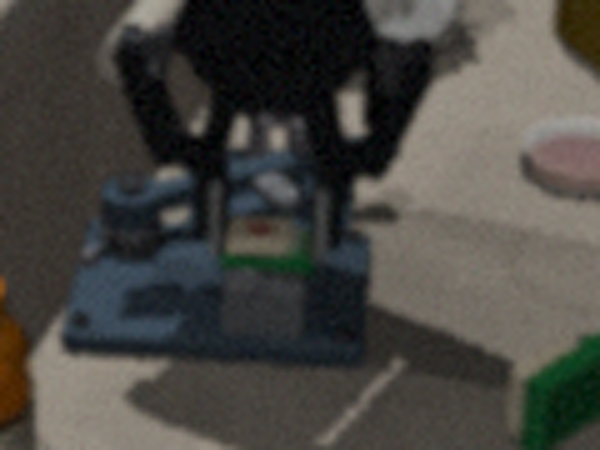

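Run:
```python
from go import *
c=camera("side");M=np.linalg.inv(c["cam_to_world"])
def pr(x,y,z):
    p=M@[*cl(x,y),z/1000,1];return np.array([c["cx"]+c["fx"]*p[0]/-p[2],c["cy"]-c["fy"]*p[1]/-p[2]]).round(1)
for n,p in dict(jawfrontL=(17,30,30),jawfrontR=(-17,30,30),topL=(17,14,37),topR=(-17,14,37),blkL=(20,12,38),blkR=(-20,12,38)).items(): print(n,pr(*p))
h=cv2.cvtColor(c["frame"],cv2.COLOR_RGB2HSV)
for v in range(229,236): 
    g=np.where((h[v,310:360,0]>50)&(h[v,310:360,0]<90)&(h[v,310:360,1]>110))[0]+310;print(v,g.min() if len(g) else 0,g.max() if len(g) else 0)
for v in range(236,248,3): print(v,c["frame"][v,320:345].sum(1).tolist())
```

```text
jawfrontL [325. 240.]
jawfrontR [340.8 240.9]
topL [325.7 233.3]
topR [341.3 234.2]
blkL [324.4 232.3]
blkR [342.8 233.4]
229 0 0
230 340 340
231 324 341
232 324 341
233 331 342
234 338 342
235 342 342
236 [173, 141, 154, 149, 142, 169, 191, 186, 164, 186, 180, 159, 144, 156, 178, 168, 159, 135, 141, 150, 109, 107, 80, 83, 87]
239 [104, 108, 85, 59, 111, 137, 149, 143, 142, 143, 153, 138, 148, 162, 146, 159, 162, 161, 152, 164, 127, 93, 78, 67, 70]
242 [103, 114, 111, 91, 135, 133, 162, 161, 156, 147, 165, 149, 149, 150, 160, 141, 149, 153, 153, 145, 128, 83, 79, 71, 86]
245 [108, 102, 118, 115, 130, 150, 157, 145, 150, 138, 155, 147, 133, 135, 134, 153, 153, 137, 167, 148, 112, 83, 75, 84, 83]
```

Measured against the jaw, the block is centred along x to within about half a pixel (roughly 1 mm). I'll release it.

Request:
drive_tool(
  rows="0 0 0 0;0 0 0 0;0 0 0 0;0 0 0 0;0 0 0 0",
  fingers=5.5,
)

```text
clock: 18.03
tcp_pos: [0.508, -0.1018, 0.0561]
tool_rot: [-0.0, 0.626, 0.78, -0.0]
ft_force: [0.4, -0.4, 0.4]
finger_gap: 0.0548
finger_force: 0.0
```

Request:
drive_tool(
  rows="0 0 -1 0;0 0 -3 0;0 0 -6 0;0 0 -9 0;0 -4 -9 0;0 -8 -9 0;0 -12 -9 0;0 -16 -9 0;0 -16 -9 0",
)

```text
clock: 18.78
tcp_pos: [0.3439, -0.1352, 0.1458]
tool_rot: [-0.004, 0.627, 0.779, -0.001]
ft_force: [-1.0, 1.0, -0.5]
finger_gap: 0.0555
finger_force: 0.0
```

```bash
cat > chk.py <<'E'
import sys
from go import *
c=camera("top");save(c,sys.argv[1]);P=pts(c);Z=P[...,2]
cv2.imwrite("pics/c_"+sys.argv[1],cv2.resize(c["frame"][160:260,355:475],None,fx=6,fy=6,interpolation=cv2.INTER_CUBIC)[...,::-1])
Q=(P[...,:2]-C)@np.array([[np.cos(A),-np.sin(A)],[np.sin(A),np.cos(A)]])*1000
h=cv2.cvtColor(c["frame"],cv2.COLOR_RGB2HSV)
g=cv2.inRange(h,(50,70,50),(90,255,255))>0
k=(abs(Q[...,0])<30)&(abs(Q[...,1])<17)&((Z>.042)|g)
print(np.median(Z[k]),cv2.minAreaRect(Q[k].astype(np.float32)))
k=(Z>.076)&(Z<.1)&(abs(P[...,0]-.47)<.04)&(abs(P[...,1]+.18)<.05)
p=P[k].mean(0)[:2]-[.5782,-.1225];print("arm",np.arctan2(-p[1],-p[0])-.219,np.linalg.norm(p))
E
python3 chk.py t4.png; python3 go.py .5588 -.2312 .12 .219
```

```text
0.04574236152801392 ((-0.40045738220214844, -0.4043140411376953), (32.6616096496582, 39.428489685058594), 89.87592315673828)
arm 0.5435691045398312 0.12933068951845092
[-13.8   18.57   2.58] -0.003
```

View pics/c_t4.png

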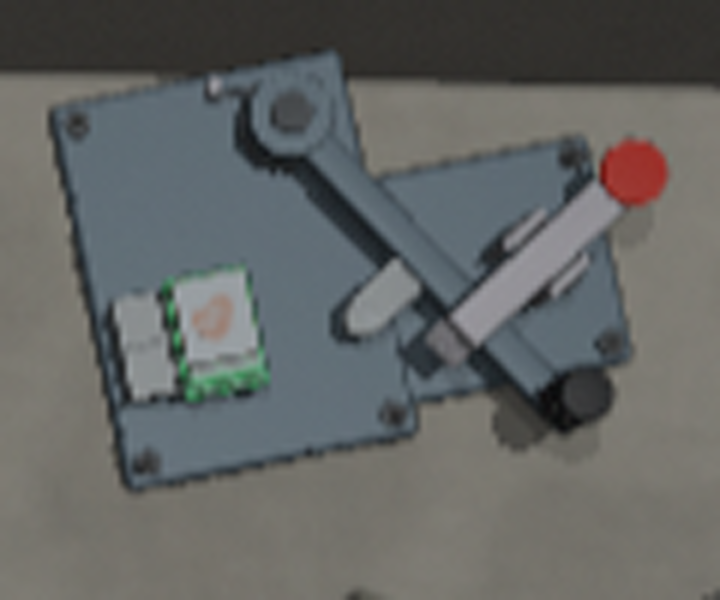

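The block lies wax up on the bed, centred to about 0.4 mm and a little short of the jaw. The arm is held open at 0.54. The red pad is next.

Request:
drive_tool(
  rows="-2 3 0 0;-4 6 0 0;-6 8.5 0 0;-9 12 0 0;-11 15 0 0;-13 17.5 0 0;-13.8 18.6 0 0;-13.8 18.6 0 0;-13.8 18.6 0 0;-13.8 18.6 0 0",
  fingers=0,
)

```text
clock: 19.67
tcp_pos: [0.5625, -0.2302, 0.146]
tool_rot: [-0.001, 0.626, 0.78, -0.0]
ft_force: [-0.1, 0.5, -0.4]
finger_gap: -0.0001
finger_force: 0.0
```

```bash
python3 go.py .5588 -.2312 .090 .219
```

```text
[-0.02 -0.38  5.6 ] -0.001
```

Request:
drive_tool(
  rows="0 -0.3 1.5 0;0 -0.3 3.5 0;0 -0.3 5 0;0 -0.3 5.6 0;0 -0.3 5.6 0;0 -0.3 5.6 0",
)

```text
clock: 20.17
tcp_pos: [0.56, -0.2313, 0.0906]
tool_rot: [-0.0, 0.626, 0.78, -0.0]
ft_force: [0.1, -0.9, 0.5]
finger_gap: -0.0005
finger_force: 0.0
```

Request:
drive_tool(
  rows="0 0 0.3 0;0 0 0.6 0;0 0 0.8 0;0 0 0.8 0",
)

```text
clock: 20.5
tcp_pos: [0.5611, -0.232, 0.0828]
tool_rot: [0.001, 0.626, 0.78, 0.0]
ft_force: [0.6, -0.4, 1.7]
finger_gap: 0.0003
finger_force: 0.5
```

Contact is at 0.083, as expected. I'll press 8 mm further.

Request:
drive_tool(
  rows="0 0 0.2 0;0 0 0.4 0;0 0 0.6 0;0 0 0.75 0;0 0 0.8 0;0 0 0.8 0;0 0 0.8 0;0 0 0.8 0",
)

```text
clock: 21.17
tcp_pos: [0.5627, -0.2332, 0.0757]
tool_rot: [0.003, 0.626, 0.78, 0.0]
ft_force: [2.8, -4.7, 5.3]
finger_gap: -0.0005
finger_force: 3.0
```

Request:
drive_tool(
  rows="0 0 -1 0;0 0 -3 0;0 0 -6 0;0 0 -9 0;0 -4 -9 0;0 -8 -9 0;0 -12 -9 0;0 -16 -9 0;0 -20 -9 0;0 -20 -9 0;0 -20 -9 0",
)

```text
clock: 22.08
tcp_pos: [0.3632, -0.2749, 0.1646]
tool_rot: [-0.0, 0.627, 0.779, 0.0]
ft_force: [1.3, -0.9, -0.1]
finger_gap: -0.0002
finger_force: 0.0
```

```bash
python3 chk.py t5.png
```

```text
0.045901679907698556 ((0.3862800598144531, -1.0693912506103516), (31.63178253173828, 39.108612060546875), 89.3770980834961)
arm 0.11658741053124391 0.12962318687060187
```

View pics/c_t5.png

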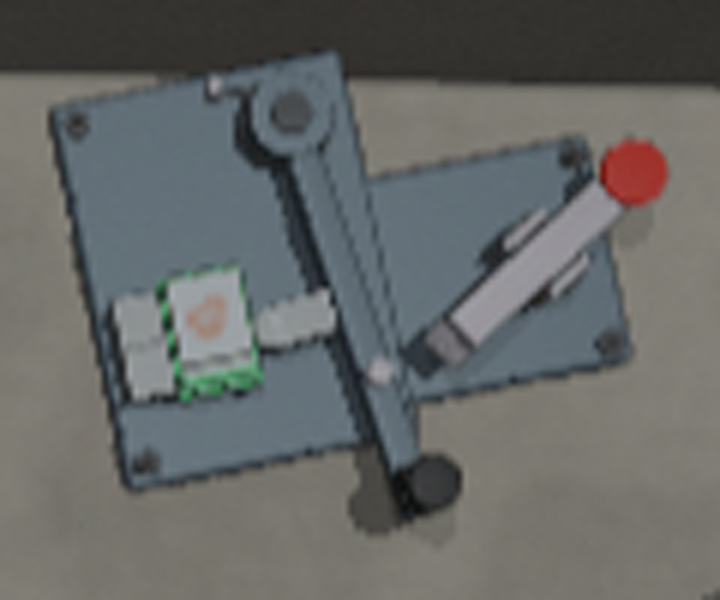

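The picture shows the block held squarely against the fixed jaw by the nose, with the arm at 0.117 (0.12 expected) and the pad back up.

```bash
python3 -c "
from workcell import sign_off
print(sign_off())"
```

```text
the job is handed in; nothing more can be done
None
```

The green block is clamped wax side up, centred on the line to about 0.4 mm and held against the fixed jaw by the sprung arm (0.117 rad, 0.12 expected); I handed the job in at about 22 s, no verdict was shown, and the other blocks, dish and bottle were not touched.

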